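Take up the slack in a shoe brake at its star wheel

TASK

Take up the slack in the shoe brake on the bench: lift the adjusting spoon out of its wooden rack, put its blade down through the narrow slot in the brake's cover and drive the star wheel beneath round tooth by tooth, from the end of the slot with the single screw towards the end with the pair of screws, until the shoe bears on the drum and the wheel goes stiff. Feel your way and do not force the wheel; touch the brake with nothing but the spoon. Then stand the spoon back in its hole in the rack, let go, and leave everything else on the bench as it was.

Things in the scene. Friction and masses are not known exactly. Their poses are not given: they have to be found in the camera images.
- brake: Shoe brake unit, fixed: base plate 290 x 140 x 10 mm, green adjuster housing 74 x 78 mm with aluminium cover (top 77 mm above the bench), then along +x a curved shoe with black lining and a steel drum (120 mm across, 62 mm high, hub 70 mm). Origin on the bench under the slot's middle; x from housing to drum, y along the slot from the cover's single screw towards its pair of screws, z up.
- slot (a point): Middle of the access slot at the height of the cover's top (77 mm above the bench). Slot 30 mm long along the brake's y, 14 mm wide along x, through a cover 4 mm thick; tooth tips pass 3 mm below its underside. Screw heads stand 3 mm above the cover. Measured places can be 2 to 3 mm off: feel for the slot. Cover and wheel do not yield, so go down slowly (15 mm/s or less). Axes as the brake's.
- wheel_axis (a point): Centre of the star wheel, inside the housing 31 mm under slot; it turns about the brake's x. Steel, 10 straight teeth 4 mm thick, 12 mm wide along x, outer radius 24 mm (top tooth 70 mm above the bench), root radius 14 mm; near the top the teeth are 12 to 13 mm apart along y. The angle at which the teeth stand is unknown and differs each time. Site axes as the brake's; they do not turn with the wheel.
- drum_face (a point): Point of the drum's rim nearest the shoe, 40 mm above the bench, 90 mm along +x from the brake's origin. Axes as the brake's. Once the shoe meets the drum the wheel stops firmly: the push at the tooth climbs from 2.6 N by 10 N or more per mm, so push at 20 mm/s or less and stop at 6 to 8 N: then it is snug, and it stays so. Over 25 N between spoon and brake is forcing it.
- shoe_face (a point): Middle of the shoe's concave lining, opposite drum_face at the same height. The gap is the distance to drum_face along the brake's x: 4 to 7 mm at the start, 0 when the shoe bears on the drum. Pushing the wheel's top teeth towards the brake's +y (about 2.6 N at a tooth; it stays where left) closes it by 2.0 mm per tooth: 2 to 3.5 teeth in all. Axes as the brake's.
- rack: Wooden tool rack, fixed: block 100 x 70 x 50 mm high with the spoon's hole in its middle; two short steel punches (10 mm thick, 22 and 30 mm above its top) stand 36 mm to either side of the hole along its x and 16 mm off towards +y. Origin at the centre of its underside, z up.
- rack_hole (a point): Middle of the mouth of the spoon's hole, on the rack's top, 50 mm above the bench. Hole 17 mm along the rack's x by 13 mm along y, 44 mm deep. The spoon stands here at the start, its axes along the rack's.
- spoon: Adjusting spoon, 92 mm tall, 0.1 to 0.2 kg, upright: flat steel blade below, black square handle above. Origin at the middle of the blade's tip, z up. Blade 8 mm wide along x, 3 mm thick along y, 32 mm long; handle 26 x 26 mm, from 32 to 92 mm above the tip. In the rack the handle's underside rests on the rack's top, the tip 18 mm above the bench. A half turn about z changes nothing.
- spoon_grip (a point): Centre of the spoon's handle, 62 mm above the tip. Axes as the spoon's. The wheel is best pushed with the jaws closing along the spoon's y (across the blade's flat) and gripping low on the handle.
- spoon_tip (a point): Middle of the end of the spoon's blade (the spoon's origin).
- hammer: Hammer lying on the bench, a bystander.
- wrench: Open-ended wrench lying on the bench, a bystander.
- jar: Closed jar of small parts, 60 mm across, 75 mm tall, a bystander.
Things that resemble listed ones, but are neither listed nor needed, are in the scene too. Leave any blue or pink look-alike of the spoon alone.

How it is judged:
By the outcome, as a careful person would: the job done as asked, in the order asked, and still so for the second after the job is handed in, with the robot touching nothing.
It also fails if it takes over 72 s, if anything falls off the work surface, if the arm or the gripper's body presses on something with over 40 N, if the wrist force passes 120 N, or if a joint passes its speed limit or range.

ROBOT

A 6-joint arm with a two-finger parallel gripper is mounted at the origin on the work surface. World frame = base frame: x ahead of the robot, y to its left, z up, the work surface at z = 0. Lengths are in mm, angles in rad, forces in N, time in s.
With the tool pointing down it reaches from about 325 to 850 mm from the base axis. Payload 4.4 kg.
Tool frame: the origin (TCP) lies on the centre line of the jaws, within the pads' length; the fingertips stand 22 mm ahead of it and the grasp point (between the pads) lies 3 mm ahead of it; z points along the fingers, y is the direction in which the jaws open and shut (so a half turn about z gives the same grasp; the last joint's range is limited). The gripper opens to 94 mm and grips with 3 to 60 N. Pads are 16 mm wide; open, the fingers measure 119 mm over their backs; the gripper's body (75 mm by 177 mm) begins 78 mm behind the grasp point.
Start: joints at [0.973, 0.207, 1.542, -0, 1.393, -0.15], TCP at [248.975, 518.304, 227.447] pointing down, gripper open.
Joint ranges: [-2.73, 2.73], [-0.86, 2.22], [0.23, 2.46], [-1.11, 4.25], [0.08, 2.63], [-2.82, 2.82]. Speed limits (rad/s): [2.79, 2.79, 3.14, 3.14, 3.14, 3.14].

INTERFACE

Orientations are given as a 3x3 rotation matrix whose columns are the frame's x, y, z axes.
In Python, from workcell import arm gives the robot as it stands.
- The arm moves only by the shell command python3 -m handwheel 'ROWS' [OPENING] [FORCE]. ROWS is text: rows parted by semicolons, each of 6 numbers parted by spaces: the shift along the tool's x, y, z in cm, then the turn, a rotation vector about the tool's x, y, z in rad. A call has 1 to 12 rows; each row shifts and turns the commanded pose from where the row before left it, along the tool's axes as they then stand; what a row does not reach is not made up. A row lasts 1/10 s, in which the tool goes at most 50 mm and 8.59 degrees, less where a joint would pass 70% of its speed; a pose out of reach is approached as far as the arm can. A call with a gripper value outside its range is refused whole. OPENING is the gripper's target within -1 to 1 (shut at 1, half-way at 0, fully open at -1), set as the call begins (- or left out, the last holds). The fingers move at their own pace and stop on an object; FORCE is the grip in N (left out, the last holds). Time passes only in rows, so rows that do not move let the fingers close. It gives the time, the measured TCP pose, the force and the opening at its end, in the units of the state.
- arm.sense(): the state, without advancing time (a new reading comes with each control period).
- arm.grab_frame(name): name is "scene" or "top" or "wrist"; returns the picture (420x560x3 uint8, red, green, blue); there is no depth.
- arm.calibration(name): a dict with "mtx" (3x3 intrinsics, pixels), "dist_coeffs" ([k1, k2, p1, p2, k3] as OpenCV has them; the pictures are not rectified), "R" (3x3) and "t" (3): a world point X has camera coordinates R X + t; the wrist camera has in their place "mount" (4x4, takes a point from camera to tool coordinates, whose origin is the TCP and whose axes are the flange's). Camera axes: x right, y down, z forward; pixel columns grow to the right and rows downward; lengths in mm; the calibration is good to about 2 mm. A picture is of the moment at which its call begins: read the wrist's pose just before it. calibration takes no time and is no camera call.
- arm.hand_in(): hands the job in, once; it reports no verdict.
Trained networks look in the newest picture that a camera, given by its name, has taken for a name from the list of things; names that differ only in an ending like _2 or _b are one class to them, and where a whole thing is asked for, a point or a joint stands for the part that bears it (a point fixed in the world has none). Each returns a list of dicts, best first, with "confidence" (0 to 1); they miss things now and then, are a little off and sometimes report something else, mostly with a low value. They report only what shows in the picture. A call takes as long as a camera call. They do not tell look-alikes from the thing itself.
- arm.search_frame(name, camera): "xyz" ([x, y, z] in mm, in world coordinates, good to about 4 mm: the middle of the surface that is visible of it).
- arm.trace(name, camera): "pixels" (420x560 bool, what is visible of it).
- arm.spot_point(name, camera): "xyz" ([x, y, z] in mm, in world coordinates, good to about 4 mm: a listed point, or the origin of a listed thing).
The state is a dict: "time": time; "q": joint angles; "qvel": joint speeds; "joint_torque": joint torques, N m; "tool_pos": TCP position; "orientation": TCP orientation; "wrist_force": force on the tool from outside, world axes, zero at the start; "wrist_torque": the same for the moment, N m; "gripper_width": finger opening in mm.
Only numpy, scipy, OpenCV 4.12 (cv2) and the standard library are available. Lean on these libraries where they do the work, as an engineer would, in place of code of your own. Each camera call takes 0.05 s, during which the arm holds its last target.

## Working session

There is one attempt and no reset: what is moved stays moved. The work goes in short steps, Python scripts to look and compute and a shell command to move; the robot and the scene stay as the last step left them, time stands still between calls to the robot, and variables do not carry over. Pictures are saved under pics/ and viewed, and the job is handed in when it is done.

```bash
mkdir -p pics; ls; python3 - <<'E'
from workcell import arm
import cv2
s=arm.sense();print({k:s[k] for k in('time','tool_pos','orientation','wrist_force','gripper_width')})
for n in('scene','top','wrist'):
    f=arm.grab_frame(n);cv2.imwrite(f'pics/{n}0.png',f[:,:,::-1])
    print(n,arm.calibration(n))
E
```

```text
pics
{'time': 0.0, 'tool_pos': array([248.52877465, 517.66900114, 226.32314528]), 'orientation': array([[-9.01433318e-01,  4.32916144e-01, -1.25938286e-03],
       [ 4.32917856e-01,  9.01431417e-01, -1.87900635e-03],
       [ 3.21795090e-04, -2.23900825e-03, -9.99997442e-01]]), 'wrist_force': array([ 0.66751294,  0.59246012, -0.24456769]), 'gripper_width': 93.865776099491}
scene {'mtx': array([[515.76477199,   0.        , 278.18600008],
       [  0.        , 515.76477199, 216.72077434],
       [  0.        ,   0.        ,   1.        ]]), 'dist_coeffs': array([-0.03810272,  0.        ,  0.        ,  0.        ,  0.        ]), 'R': array([[ 0.64375669,  0.76486307,  0.02370257],
       [ 0.45723346, -0.35962994, -0.81339036],
       [-0.61360809,  0.53446309, -0.58123516]]), 't': array([-327.67348597, -180.90044112, 1619.38856517])}
top {'mtx': array([[405.24792905,   0.        , 276.81556356],
       [  0.        , 405.24792905, 203.35318022],
       [  0.        ,   0.        ,   1.        ]]), 'dist_coeffs': array([-0.10419201,  0.        ,  0.        ,  0.        ,  0.        ]), 
[... 154 characters left out ...]
8317362e-03, -9.83565146e-01]]), 't': array([  -4.66621128,  535.97161881, 1248.90022804])}
wrist {'mtx': array([[332.10053563,   0.        , 283.12731171],
       [  0.        , 332.10053563, 213.85427849],
       [  0.        ,   0.        ,   1.        ]]), 'dist_coeffs': array([-0.04176008,  0.        ,  0.        ,  0.        ,  0.        ]), 'mount': array([[-3.39877286e-04, -9.65616930e-01, -2.59968899e-01,
         7.55439384e+01],
       [ 9.99999853e-01, -4.37870765e-04,  3.19031195e-04,
         4.54798899e-01],
       [-4.21894704e-04, -2.59968752e-01,  9.65616937e-01,
        -1.57171752e+02],
       [ 0.00000000e+00,  0.00000000e+00,  0.00000000e+00,
         1.00000000e+00]])}
```

View pics/scene0.png

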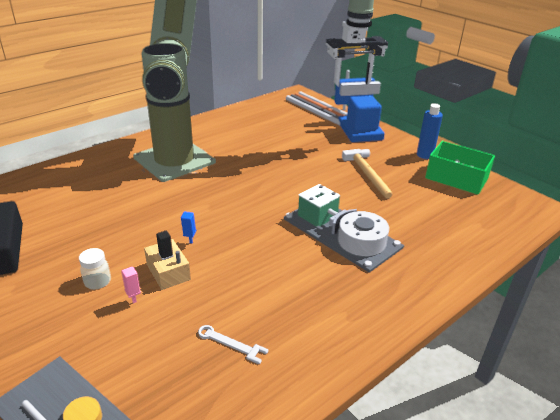

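View pics/top0.png

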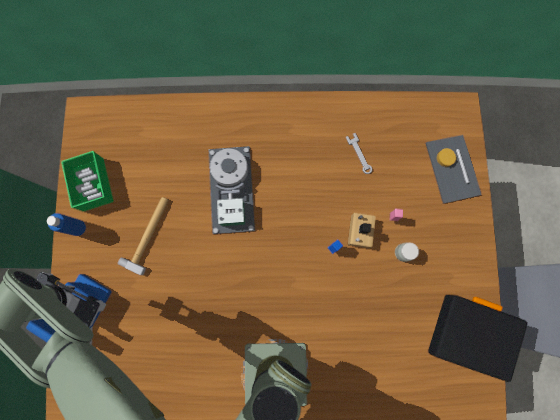

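View pics/wrist0.png

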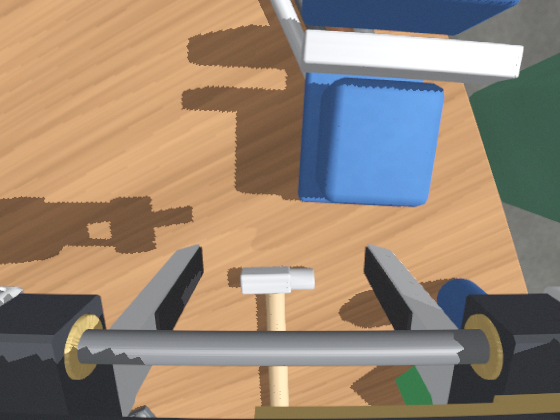

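Spoon candidates: black-handled in the rack, scene (164,243) / top (365,229). Blue stander: scene (188,226) / top (335,246). Pink stander: scene (131,285) / top (397,213). By the description it is the black one in the rack. Next is a close crop and the network measurements.

```bash
cat > h.py <<'E'
from workcell import arm
import numpy as np, cv2
np.set_printoptions(precision=2,suppress=True)
def proj(name,X,s=None):
    c=arm.calibration(name); X=np.atleast_2d(np.array(X,float))
    if name=='wrist':
        T=np.eye(4);T[:3,:3]=s['orientation'];T[:3,3]=s['tool_pos'];M=np.linalg.inv(T@c['mount']);R,t=M[:3,:3],M[:3,3]
    else: R,t=c['R'],c['t']
    return cv2.projectPoints(X,cv2.Rodrigues(np.array(R))[0],np.array(t,float),c['mtx'],c['dist_coeffs'])[0][:,0]
def back(name,uv,z,s=None):
    c=arm.calibration(name)
    if name=='wrist':
        T=np.eye(4);T[:3,:3]=s['orientation'];T[:3,3]=s['tool_pos'];M=np.linalg.inv(T@c['mount']);R,t=M[:3,:3],M[:3,3]
    else: R,t=c['R'],c['t']
    p=cv2.undistortPoints(np.array(uv,float).reshape(-1,1,2),c['mtx'],c['dist_coeffs'])[:,0]
    d=np.c_[p,np.ones(len(p))]@R; o=-R.T@t
    return o+d*((z-o[2])/d[:,2:])
E
python3 - <<'E'
from h import *
f=cv2.imread('pics/scene0.png');cv2.imwrite('pics/cs.png',cv2.resize(f[200:320,70:230],None,fx=5,fy=5,interpolation=2))
f=cv2.imread('pics/top0.png');a=cv2.resize(f[130:250,190:270],None,fx=5,fy=5,interpolation=2);b=cv2.resize(f[180:260,320:420][:,:],(400,320),interpolation=2)
b=cv2.copyMakeBorder(b,0,280,0,0,0);cv2.imwrite('pics/ct.png',np.hstack([a,b]))
for cam in('top','scene'):
  for n in('spoon_grip','rack_hole','rack','slot','brake','drum_face','shoe_face'):
    r=arm.spot_point(n,cam);print(cam,n,[(np.array(x['xyz']),round(x['confidence'],2)) for x in r[:4]])
E
```

```text
top spoon_grip [(array([ 398.8, -192.6,   59. ]), 0.67), (array([ 497.3, -388.9,   63. ]), 0.56), (array([ 450.7, -284.5,   82. ]), 0.5)]
top rack_hole [(array([ 446.2, -284.1,   52.3]), 0.91)]
top rack [(array([ 450.2, -287.3,   -2.3]), 0.57)]
top slot [(array([509.4, 133.7,  77. ]), 0.65), (array([ 451.4, -287.3,   -1.3]), 0.49)]
top brake [(array([510.3, 137.5,   5.8]), 0.96), (array([511.8, 136.1,  44.3]), 0.61), (array([599.8, 143. ,  42.8]), 0.43)]
top drum_face [(array([599.7, 140.3,  43.3]), 0.83)]
top shoe_face [(array([594.7, 141.9,  43.3]), 0.58)]
scene spoon_grip [(array([ 491.7, -390.3,   64.1]), 0.64), (array([ 393.3, -184.3,   58.9]), 0.57)]
scene rack_hole [(array([ 449.4, -284.8,   47.1]), 0.89)]
scene rack [(array([ 449.6, -282.4,    2.8]), 0.98)]
scene slot [(array([512.2, 135.3,  80.4]), 0.62)]
scene brake [(array([509. , 135.8,   0.8]), 0.84)]
scene drum_face [(array([597.7, 144.1,  37.5]), 0.84)]
scene shoe_face [(array([593.2, 143. ,  37.1]), 0.61), (array([507.9, 136.9,  79.2]), 0.5)]
```

View pics/cs.png

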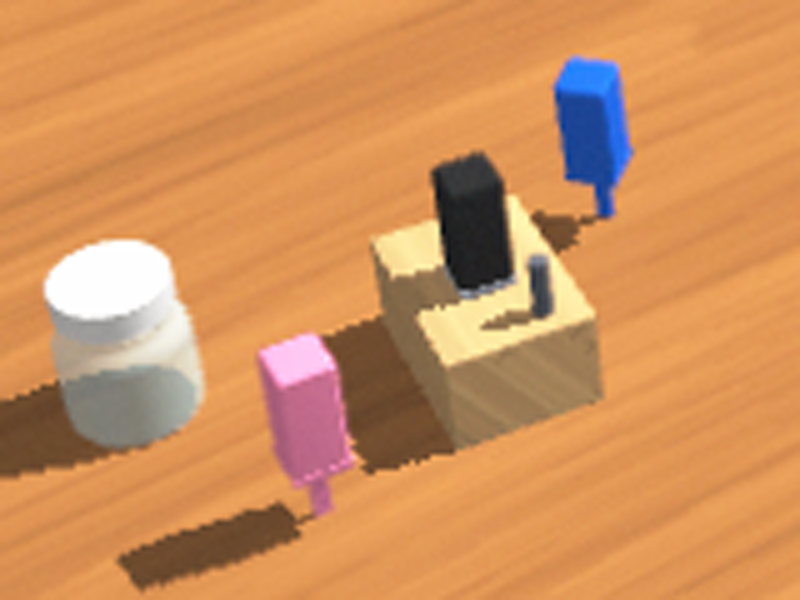

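View pics/ct.png

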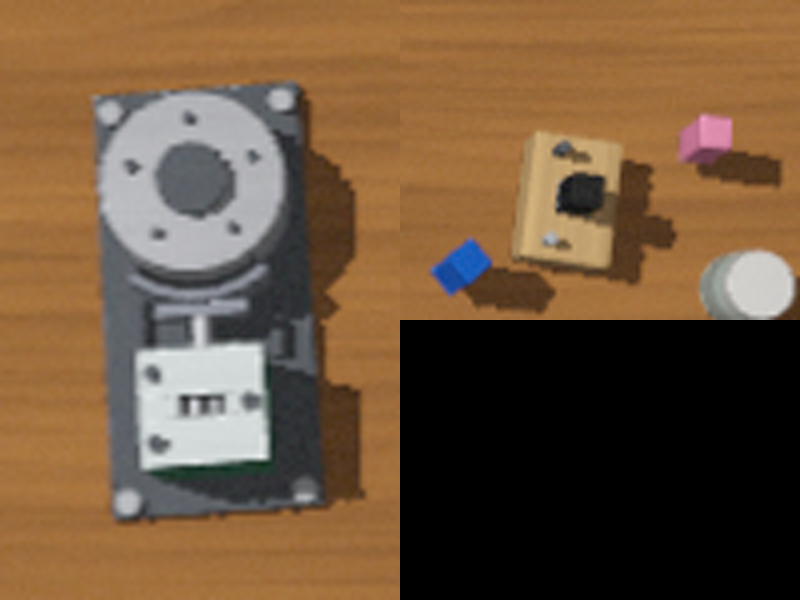

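The close crop confirms the black square handle standing in the wooden rack between two punches; the blue and pink ones are loose on the bench. On the cover, the single screw is at the world −y end of the slot and the pair at +y. I'll move to view the brake with the wrist camera, since it is on the way.

```bash
python3 -m handwheel '-4.4 -2.1 0.5 0 0 0;-4.4 -2.1 0.5 0 0 0;-4.4 -2.1 0.5 0 0 0;-4.4 -2.1 0.6 0 0 0;-4.4 -2.1 0.6 0 0 0;-4.4 -2.1 0.6 0 0 0;-4.4 -2.1 0.6 0 0 0;-4.4 -2.1 0.6 0 0 0;-4.3 -2.2 0.6 0 0 0;-4.3 -2.2 0.6 0 0 0' && python3 -m handwheel '0 0 0 0 0 -0.149;0 0 0 0 0 -0.149;0 0 0 0 0 -0.149;0 0 0 0 0 0;0 0 0 0 0 0'
python3 - <<'E'
from h import *
s=arm.sense();f=arm.grab_frame('wrist');cv2.imwrite('pics/w1.png',f[:,:,::-1])
for n in('slot','brake','drum_face','shoe_face'):
    r=arm.spot_point(n,'wrist');print(n,[(np.array(x['xyz']),round(x['confidence'],2)) for x in r[:3]])
print(s['time'],s['tool_pos'],s['orientation'],s['wrist_force'])
np.savez('w1.npz',**{k:s[k] for k in('tool_pos','orientation')})
E
```

```text
time: 1.85
tool_pos: [553.1, 135.8, 170.4]
orientation: [[-0.901, 0.433, 0.001], [0.433, 0.901, 0.0], [-0.0, 0.0, -1.0]]
wrist_force: [1.0, -0.3, 0.4]
gripper_width: 94.0
time: 2.35
tool_pos: [552.0, 137.6, 170.5]
orientation: [[-1.0, 0.004, 0.0], [0.004, 1.0, 0.0], [-0.0, 0.0, -1.0]]
wrist_force: [-0.4, 0.3, -0.3]
gripper_width: 93.9
slot [(array([508.9, 138.8,  73.3]), 0.6)]
brake [(array([514.1, 135. ,  -1.4]), 0.89)]
drum_face [(array([600.1, 141.9,  41.3]), 0.63)]
shoe_face [(array([591.2, 141. ,  40.5]), 0.67)]
2.35 [552.01 137.59 170.48] [[-1.  0.  0.]
 [ 0.  1.  0.]
 [-0.  0. -1.]] [-0.45  0.35 -0.31]
```

View pics/w1.png

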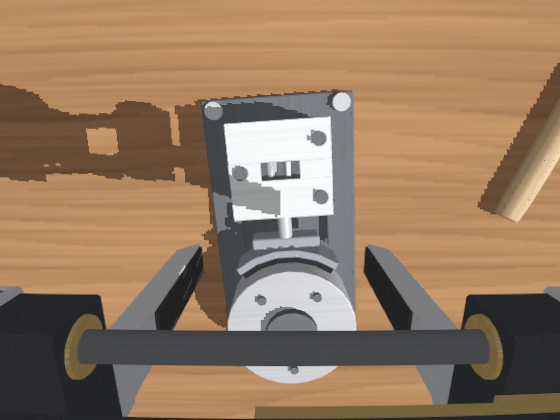

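```bash
python3 - <<'E'
import cv2
f=cv2.imread('pics/w1.png');cv2.imwrite('pics/c1.png',cv2.resize(f[105:230,210:350],None,fx=5,fy=5,interpolation=cv2.INTER_CUBIC)[:600])
E
```

```text
(no output)
```

View pics/c1.png

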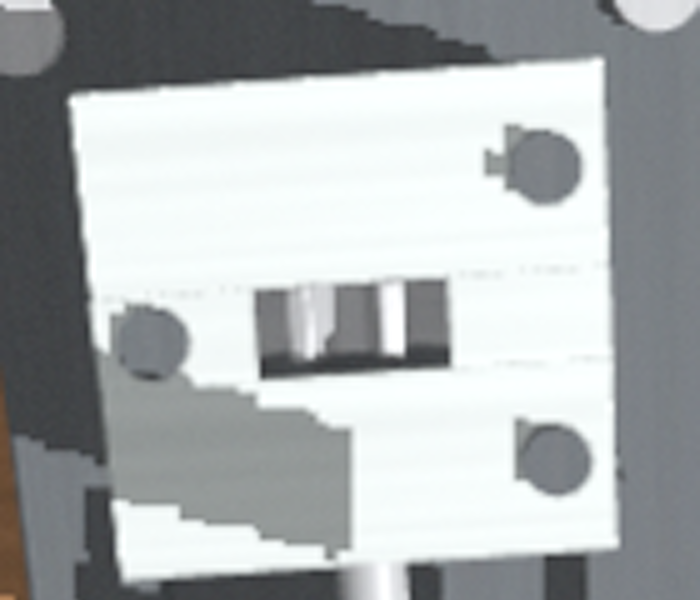

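```bash
python3 - <<'E'
from h import *
s=dict(np.load('w1.npz'))
def cr(p): return np.array(p,float)/5-0.4+[210,105]
cov=back('wrist',cr([(68,95),(604,60),(618,548),(122,583)]),77,s)
sl=back('wrist',cr([(255,290),(449,278),(451,367),(262,378)]),77,s)
print(cov,cov.mean(0));print(sl,sl.mean(0))
for c in(cov,sl):
    e1=(c[1]-c[0]);e2=(c[2]-c[3]);print('y-axis angle',[np.degrees(np.arctan2(-e[0],e[1])) for e in(e1,e2)],np.linalg.norm(e1),np.linalg.norm(e2))
    e1=(c[3]-c[0]);e2=(c[2]-c[1]);print('x-axis angle',[np.degrees(np.arctan2(e[1],e[0])) for e in(e1,e2)],np.linalg.norm(e1),np.linalg.norm(e2))
# teeth at z~70
t=back('wrist',cr([(300,320),(318,320),(335,320),(382,320),(405,320)]),70,s);print('teeth',t)
# screws at 80
print(back('wrist',cr([(152,342),(545,167),(556,459)]),80,s))
E
```

```text
[[475.65  94.57  77.  ]
 [471.07 172.8   77.  ]
 [544.66 177.29  77.  ]
 [550.02  99.41  77.  ]] [510.35 136.02  77.  ]
[[504.25 121.34  77.  ]
 [502.58 150.48  77.  ]
 [516.04 150.89  77.  ]
 [517.59 122.13  77.  ]] [510.11 136.21  77.  ]
y-axis angle [np.float64(3.3517664284073883), np.float64(3.935312174115787)] 78.37017104374877 78.06503360923344
x-axis angle [np.float64(3.7272532974874415), np.float64(3.4910230150168085)] 74.52197341093859 73.72552829775225
y-axis angle [np.float64(3.2678332773403076), np.float64(3.103419105434174)] 29.182108390782204 28.804895752594202
x-axis angle [np.float64(3.359428980105983), np.float64(1.7523171267119755)] 13.371495087089384 13.458843424091087
teeth [[509.69 127.76  70.  ]
 [509.7  130.55  70.  ]
 [509.71 133.19  70.  ]
 [509.75 140.48  70.  ]
 [509.76 144.05  70.  ]]
[[511.58 105.96  80.  ]
 [486.2  164.22  80.  ]
 [529.75 166.87  80.  ]]
```

Slot centre ≈ (510, 136), brake yaw ≈ +3.5°. The teeth show at about −6.5 and +6 mm along the slot. Now the rack.

```bash
python3 -m handwheel '0.7 -4.2 0 0 0 0;0.7 -4.2 0 0 0 0;0.7 -4.2 0 0 0 0;0.7 -4.2 0 0 0 0;0.7 -4.2 0 0 0 0;0.7 -4.2 0 0 0 0;0.7 -4.2 0 0 0 0;0.7 -4.2 0 0 0 0;0.4 -4.2 0 0 0 0;0.4 -4.2 0 0 0 0;0 0 0 0 0 0;0 0 0 0 0 0'
python3 - <<'E'
from h import *
s=arm.sense();f=arm.grab_frame('wrist');cv2.imwrite('pics/w2.png',f[:,:,::-1])
for n in('rack_hole','rack','spoon_grip','spoon_tip'):
    r=arm.spot_point(n,'wrist');print(n,[(np.array(x['xyz']),round(x['confidence'],2)) for x in r[:3]])
print(s['time'],s['tool_pos'],s['orientation'],s['wrist_force'])
np.savez('w2.npz',**{k:s[k] for k in('tool_pos','orientation')})
E
```

```text
time: 3.8
tool_pos: [487.4, -282.9, 170.3]
orientation: [[-1.0, 0.003, -0.0], [0.003, 1.0, 0.001], [0.0, 0.001, -1.0]]
wrist_force: [0.3, 0.2, -0.3]
gripper_width: 94.1
rack_hole []
rack [(array([ 445.3, -287.3,    1.7]), 0.69)]
spoon_grip [(array([ 452.9, -282.5,   78.7]), 0.82), (array([ 563.7, -398.2,   10.8]), 0.81), (array([ 448.3, -204.8,   16.4]), 0.81)]
spoon_tip [(array([ 504.7, -390.6,   10.8]), 0.58)]
3.8 [ 487.4  -282.9   170.31] [[-1.  0. -0.]
 [ 0.  1.  0.]
 [ 0.  0. -1.]] [ 0.32  0.21 -0.34]
```

View pics/w2.png

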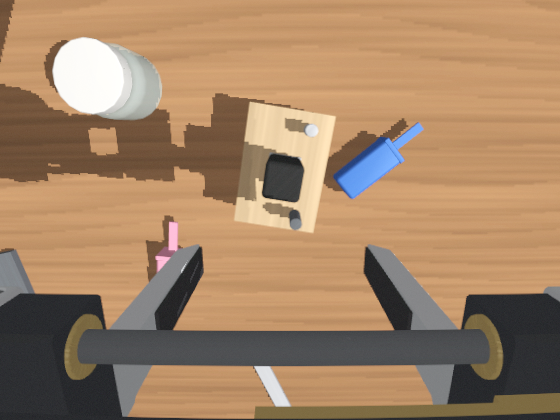

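```bash
python3 - <<'E'
import cv2
from h import *
f=cv2.imread('pics/w2.png');cv2.imwrite('pics/c2.png',cv2.resize(f[90:240,225:345],None,fx=4,fy=4,interpolation=cv2.INTER_CUBIC))
g=arm.grab_frame('scene');cv2.imwrite('pics/s2.png',cv2.resize(g[200:320,70:230,::-1],None,fx=4,fy=4))
E
```

```text
(no output)
```

View pics/c2.png

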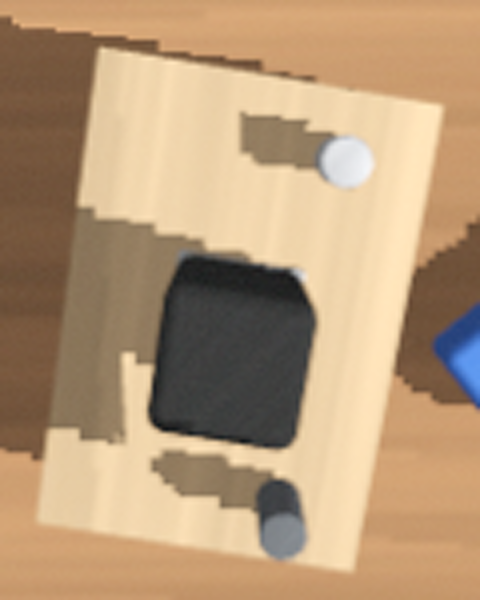

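View pics/s2.png

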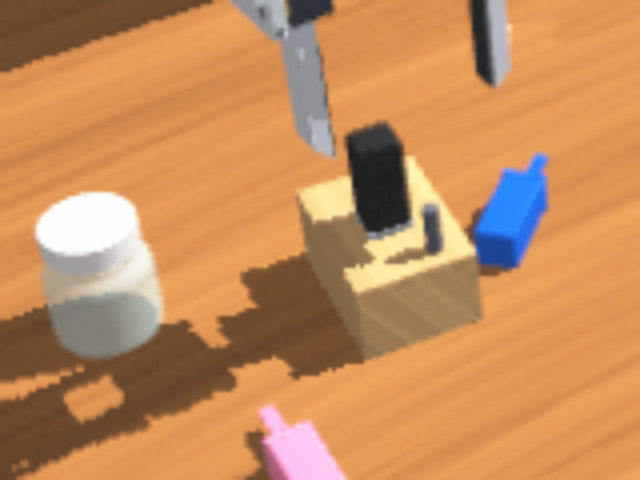

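```bash
python3 - <<'E'
from h import *
s=dict(np.load('w2.npz'))
def cr(p): return np.array(p,float)/4-0.4+[225,90]
def rep(c):
    print(c.round(1).tolist(),c.mean(0))
    print('yaw',[np.degrees(np.arctan2(-e[0],e[1])).round(2) for e in(c[1]-c[0],c[2]-c[3])],[np.degrees(np.arctan2(e[1],e[0])).round(2) for e in(c[3]-c[0],c[2]-c[1])],[np.linalg.norm(c[i]-c[i-1]).round(1) for i in range(4)])
rep(back('wrist',cr([(98,47),(442,105),(355,572),(37,522)]),50,s))
rep(back('wrist',cr([(176,288),(315,318),(294,449),(149,427)]),110,s))
E
```

```text
[[393.9, -309.1, 50.0], [405.2, -240.2, 50.0], [504.0, -255.8, 50.0], [492.3, -325.2, 50.0]] [ 448.84 -282.57   50.  ]
yaw [np.float64(-9.37), np.float64(-9.59)] [np.float64(-9.31), np.float64(-9.0)] [np.float64(99.7), np.float64(69.9), np.float64(100.0), np.float64(70.4)]
[[435.4, -291.7, 110.0], [440.3, -269.0, 110.0], [462.3, -272.3, 110.0], [458.5, -296.5, 110.0]] [ 449.12 -282.37  110.  ]
yaw [np.float64(-12.36), np.float64(-9.06)] [np.float64(-11.86), np.float64(-8.45)] [np.float64(23.6), np.float64(23.2), np.float64(22.2), np.float64(24.6)]
```

```bash
python3 -m handwheel '1.9 0 0 0 0 0;1.95 0.04 0 0 0 0;0 0 0 0 0 0.08;0 0 0 0 0 0.079;0 0 2 0 0 0;0 0 2 0 0 0;0 0 2 0 0 0;0 0 1.5 0 0 0;0 0 1 0 0 0;0 0 0.5 0 0 0;0 0 0 0 0 0;0 0 0 0 0 0'
python3 - <<'E'
from h import *
s=arm.sense();f=arm.grab_frame('wrist');cv2.imwrite('pics/w3.png',f[:,:,::-1])
print(s['tool_pos'],s['orientation'],s['wrist_force'])
g=arm.grab_frame('scene');cv2.imwrite('pics/s3.png',cv2.resize(g[200:320,70:230,::-1],None,fx=4,fy=4))
E
```

```text
time: 5.3
tool_pos: [449.7, -282.2, 81.1]
orientation: [[-0.987, 0.159, 0.001], [0.159, 0.987, -0.001], [-0.001, -0.001, -1.0]]
wrist_force: [-0.2, -0.7, 0.4]
gripper_width: 94.1
[ 449.71 -282.24   81.15] [[-0.99  0.16  0.  ]
 [ 0.16  0.99 -0.  ]
 [-0.   -0.   -1.  ]] [-0.15 -0.65  0.41]
```

View pics/w3.png

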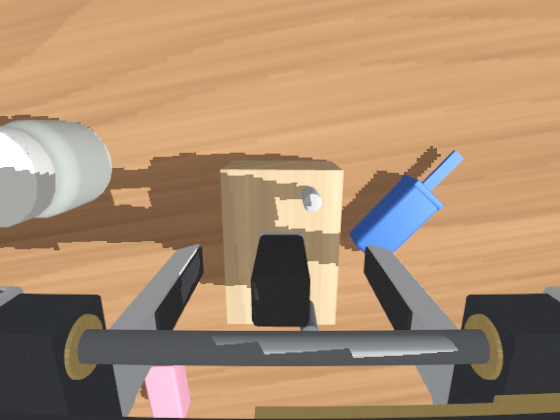

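View pics/s3.png

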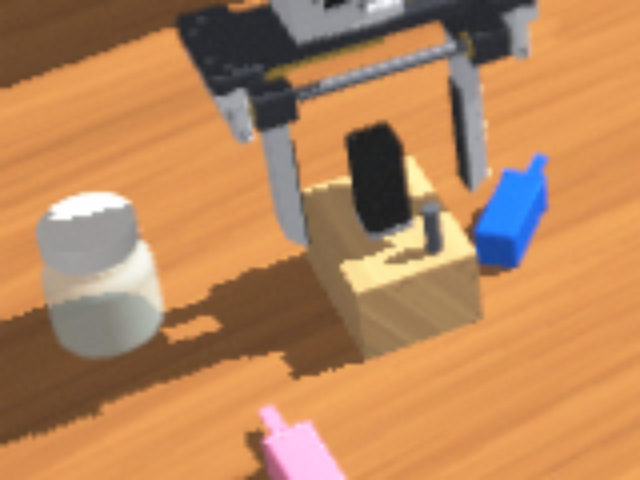

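Jaws straddle the black handle and line up with it (handle at px ~280, jaw mid 284). Going down 6 mm and closing.

```bash
python3 -m handwheel '0 0 0.3 0 0 0;0 0 0.3 0 0 0;0 0 0 0 0 0' && python3 -m handwheel '0 0 0 0 0 0;0 0 0 0 0 0;0 0 0 0 0 0;0 0 0 0 0 0;0 0 0 0 0 0;0 0 0 0 0 0;0 0 0 0 0 0;0 0 0 0 0 0' 1 45
```

```text
time: 5.7
tool_pos: [448.8, -281.7, 74.0]
orientation: [[-0.987, 0.159, -0.001], [0.159, 0.987, 0.001], [0.001, 0.0, -1.0]]
wrist_force: [-0.0, 0.3, -1.1]
gripper_width: 93.9
time: 6.5
tool_pos: [449.2, -282.0, 74.4]
orientation: [[-0.987, 0.159, -0.0], [0.159, 0.987, -0.0], [0.0, -0.0, -1.0]]
wrist_force: [0.1, -0.1, 0.8]
gripper_width: 33.7
```

```bash
python3 -m handwheel '0 0 0 0 0 0;0 0 0 0 0 0;0 0 0 0 0 0;0 0 0 0 0 0'; python3 -c "
from h import *
r=[];
print(arm.sense()['tool_pos'],arm.sense()['q'])"
```

```text
time: 6.9
tool_pos: [449.2, -282.1, 74.5]
orientation: [[-0.987, 0.159, 0.0], [0.159, 0.987, -0.0], [-0.0, -0.0, -1.0]]
wrist_force: [-0.2, -2.3, 0.1]
gripper_width: 26.0
[ 449.17 -282.11   74.47] [-0.72  0.29  1.78 -0.    1.07 -2.13]
```

```bash
python3 -m handwheel '0 0 -1 0 0 0;0 0 -2 0 0 0;0 0 -2.5 0 0 0;0 0 -2.5 0 0 0;0 0 -2 0 0 0;0 0 0 0 0 -0.111;0 0 0 0 0 -0.111;0 0 0 0 0 0;0 0 0 0 0 0'
python3 - <<'E'
from h import *
s=arm.sense();f=arm.grab_frame('wrist');cv2.imwrite('pics/w4.png',f[:,:,::-1])
print(s['tool_pos'],s['orientation'],s['wrist_force'],s['gripper_width'])
g=arm.grab_frame('scene');cv2.imwrite('pics/s4.png',cv2.resize(g[150:320,70:260,::-1],None,fx=3,fy=3))
E
```

```text
time: 7.8
tool_pos: [449.0, -281.7, 174.5]
orientation: [[-0.998, -0.06, -0.0], [-0.06, 0.998, 0.0], [0.0, 0.0, -1.0]]
wrist_force: [-0.4, 0.3, -2.3]
gripper_width: 25.4
[ 448.97 -281.68  174.51] [[-1.   -0.06 -0.  ]
 [-0.06  1.    0.  ]
 [ 0.    0.   -1.  ]] [-0.45  0.34 -2.26] 25.356061345807383
```

View pics/s4.png

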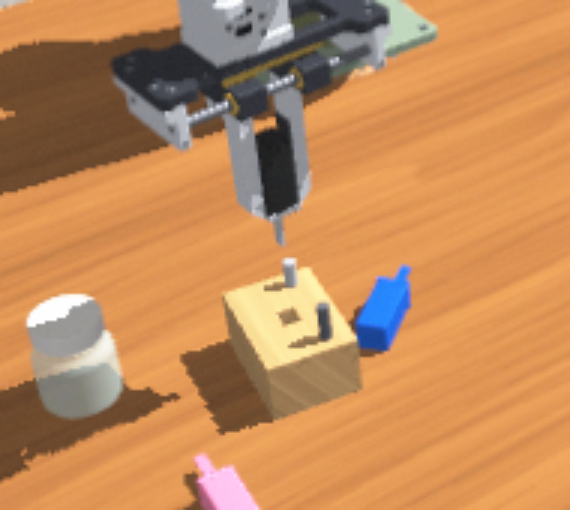

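View pics/w4.png

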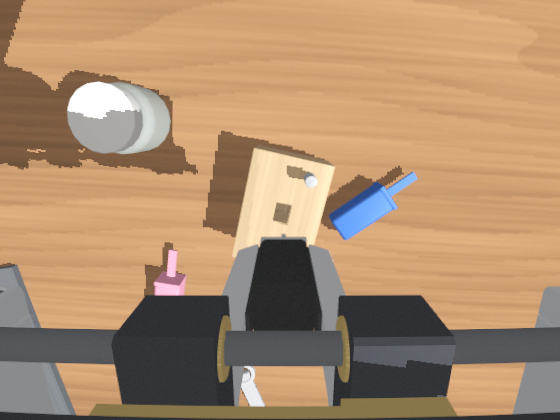

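The spoon is held upright and the rack hole is now open and visible (wrist px ~(282,213)). Next, move over the slot.

```bash
python3 -c "
from h import *
s=arm.sense();print(back('wrist',[(282,213)],50,s))"; python3 -m handwheel '-0.86 4.02 0 0 0 0;-0.86 4.02 0 0 0 0;-0.86 4.02 0 0 0 0;-0.86 4.02 0 0 0 0;-0.86 4.02 0 0 0 0;-0.86 4.02 0 0 0 0;-0.86 4.02 0 0 0 0;-0.86 4.02 0 0 0 0;-0.88 4.02 0 0 0 0;-0.88 4.02 0 0 0 0;0 0 0 0 0 0;0 0 0 0 0 0' && python3 -m handwheel '0 0 1.5 0 0 0;0 0 1.5 0 0 0;0 0 0.2 0 0 0;0 0 0 0 0 0;0 0 0 0 0 0'
python3 - <<'E'
from h import *
s=arm.sense();f=arm.grab_frame('wrist');cv2.imwrite('pics/w5.png',f[:,:,::-1])
print(s['tool_pos'],s['orientation'],s['wrist_force'],s['gripper_width'])
g=arm.grab_frame('scene');cv2.imwrite('pics/s5.png',cv2.resize(g[140:280,260:420,::-1],None,fx=4,fy=4))
tp=np.array([510.2,136.2,77]);yx=np.array([.998,.061,0]);yy=np.array([-.061,.998,0])
print('proj slot corners scene', ((proj('scene',[tp+a*yx+b*yy for a,b in((-7,-15),(-7,15),(7,15),(7,-15))])-[260,140])*4).round(0).tolist())
E
```

```text
[[ 448.73 -282.21   50.  ]]
time: 9.1
tool_pos: [510.1, 125.2, 174.1]
orientation: [[-0.998, -0.064, -0.001], [-0.064, 0.998, -0.001], [0.001, -0.001, -1.0]]
wrist_force: [-0.7, 0.6, -0.4]
gripper_width: 25.8
time: 9.6
tool_pos: [511.0, 123.9, 143.1]
orientation: [[-0.998, -0.061, 0.001], [-0.061, 0.998, -0.0], [-0.001, -0.0, -1.0]]
wrist_force: [-0.6, 0.1, -0.8]
gripper_width: 26.0
[510.96 123.89 143.15] [[-1.   -0.06  0.  ]
 [-0.06  1.   -0.  ]
 [-0.   -0.   -1.  ]] [-0.56  0.08 -0.79] 26.006424521142414
proj slot corners scene [[214.0, 219.0], [245.0, 203.0], [261.0, 211.0], [230.0, 228.0]]
```

View pics/s5.png

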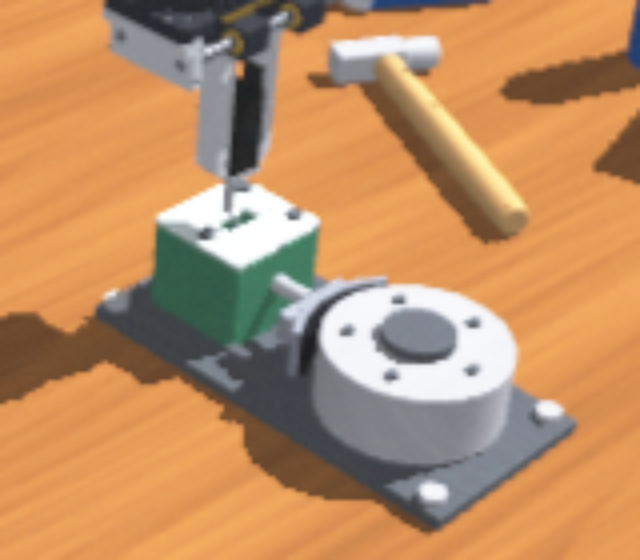

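View pics/w5.png

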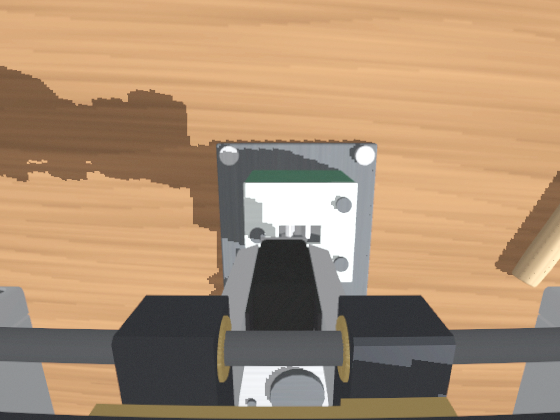

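```bash
python3 - <<'E'
from h import *
tp=np.array([511,124.2,86.6]);yx=np.array([.998,.061,0])
print(((proj('scene',[tp-4*yx,tp+4*yx,tp])-[260,140])*4).round(0).tolist())
f=cv2.imread('pics/s5.png')
cv2.imwrite('pics/s5c.png',cv2.resize(f[150:260,150:330],None,fx=4,fy=4,interpolation=2))
f=cv2.imread('pics/w5.png');cv2.imwrite('pics/w5c.png',cv2.resize(f[170:300,220:380],None,fx=4,fy=4,interpolation=2))
E
```

```text
[[222.0, 207.0], [231.0, 212.0], [226.0, 210.0]]
```

View pics/s5c.png

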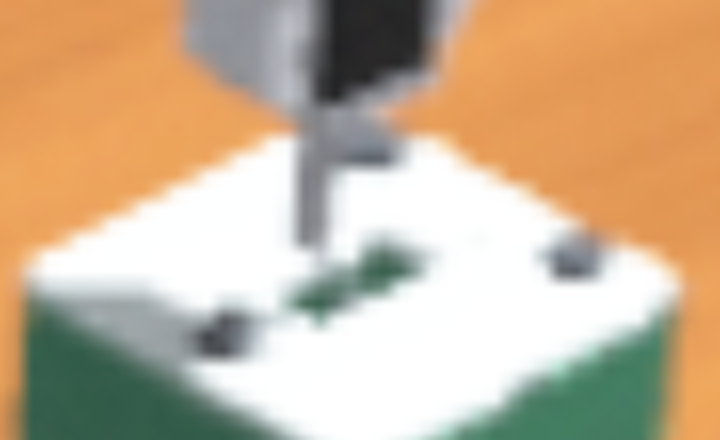

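View pics/w5c.png

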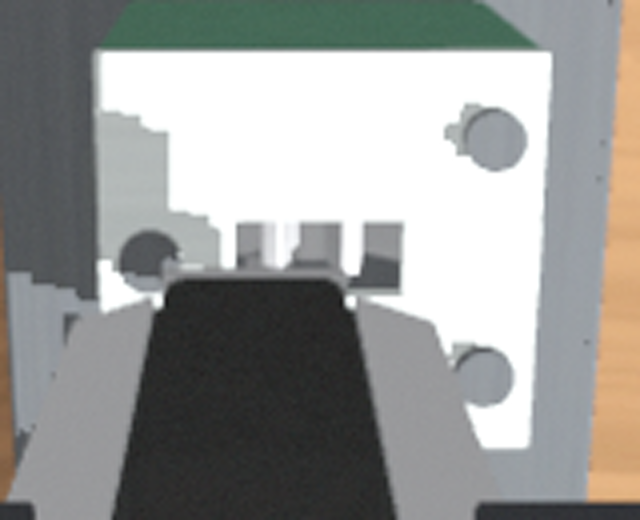

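```bash
python3 - <<'E'
from h import *
s=arm.sense()
cr=lambda p:np.array(p,float)/4-.4+[220,170]
a=back('wrist',cr([(235,222),(403,222),(403,293)]),77,s);print(a)
yy=np.array([-.061,.998,0]);print('slot centre y along', ((a[0]+a[1])/2), 'rel tip', [(p-s['tool_pos'])@yy for p in a[:2]])
print('teeth rel tip',[(p-s['tool_pos'])@yy for p in back('wrist',cr([(273,240),(298,240),(342,240),(364,240)]),70,s)])
print(s['tool_pos'])
E
```

```text
[[504.55 120.89  77.  ]
 [502.76 150.4   77.  ]
 [515.98 151.61  77.  ]]
slot centre y along [503.66 135.64  77.  ] rel tip [np.float64(-2.9409281767386237), np.float64(26.62566015631412)]
teeth rel tip [np.float64(3.8665405965668604), np.float64(8.419258964863038), np.float64(16.43445175218209), np.float64(20.443779165848454)]
[511.14 124.23 143.4 ]
```

```bash
python3 -m handwheel '0 0.05 0.15 0 0 0;0 0 0.15 0 0 0;0 0 0.15 0 0 0;0 0 0.15 0 0 0;0 0 0.15 0 0 0;0 0 0.1 0 0 0;0 0 0.1 0 0 0;0 0 0.1 0 0 0;0 0 0.1 0 0 0'
```

```text
time: 10.6
tool_pos: [510.4, 125.1, 130.9]
orientation: [[-0.998, -0.062, 0.0], [-0.062, 0.998, -0.0], [-0.0, -0.0, -1.0]]
wrist_force: [-1.1, 0.1, -1.6]
gripper_width: 25.8
```

```bash
python3 -m handwheel '0 0 0.1 0 0 0;0 0 0.1 0 0 0;0 0 0.1 0 0 0;0 0 0.1 0 0 0;0 0 0.1 0 0 0;0 0 0.1 0 0 0' && python3 -m handwheel '0 0 0.1 0 0 0;0 0 0.1 0 0 0;0 0 0.1 0 0 0;0 0 0.1 0 0 0;0 0 0.1 0 0 0'
```

```text
time: 11.2
tool_pos: [510.4, 125.1, 124.9]
orientation: [[-0.998, -0.062, -0.0], [-0.062, 0.998, -0.0], [0.0, -0.0, -1.0]]
wrist_force: [-0.2, 0.8, -1.7]
gripper_width: 25.7
time: 11.7
tool_pos: [510.9, 123.1, 122.4]
orientation: [[-0.998, -0.063, 0.001], [-0.063, 0.998, -0.005], [-0.0, -0.005, -1.0]]
wrist_force: [-4.3, -7.1, 14.4]
gripper_width: 25.8
```

Contact at tip ≈66 mm, pressing on the flank of the first tooth. I'll ease up, shift slightly to −y and retry.

```bash
python3 -m handwheel '0 0 -0.2 0 0 0;0 0 -0.2 0 0 0;0 0 0 0 0 0' && python3 -m handwheel '0 -0.1 0 0 0 0;0 0 0 0 0 0' && python3 -m handwheel '0 0 0.1 0 0 0;0 0 0.1 0 0 0;0 0 0 0 0 0'
```

```text
time: 12.0
tool_pos: [510.8, 125.3, 124.2]
orientation: [[-0.998, -0.062, 0.001], [-0.062, 0.998, 0.0], [-0.001, 0.0, -1.0]]
wrist_force: [-1.2, -1.0, 1.3]
gripper_width: 25.7
time: 12.2
tool_pos: [510.9, 124.8, 124.2]
orientation: [[-0.998, -0.062, 0.001], [-0.062, 0.998, 0.001], [-0.001, 0.001, -1.0]]
wrist_force: [-0.4, 1.6, 1.7]
gripper_width: 26.1
time: 12.5
tool_pos: [511.0, 123.4, 122.9]
orientation: [[-0.998, -0.063, 0.001], [-0.063, 0.998, -0.002], [-0.001, -0.002, -1.0]]
wrist_force: [-1.3, -2.0, 6.2]
gripper_width: 25.9
```

Still touching. I'll use the clear middle gap between the two visible teeth instead.

```bash
python3 -m handwheel '0 0 -0.3 0 0 0;0 0 -0.3 0 0 0;0 0 -0.3 0 0 0;0 0 0 0 0 0' && python3 -m handwheel '0 0.3 0 0 0 0;0 0.3 0 0 0 0;0 0.3 0 0 0 0;0 0.3 0 0 0 0;0 0 0 0 0 0' && python3 -c "
from h import *
s=arm.sense();f=arm.grab_frame('wrist');cv2.imwrite('pics/w6.png',cv2.resize(f[170:300,220:380,::-1],None,fx=4,fy=4,interpolation=2))
f=arm.grab_frame('scene');cv2.imwrite('pics/s6.png',cv2.resize(f[160:220,280:360,::-1],None,fx=8,fy=8,interpolation=2))
"
```

```text
time: 12.9
tool_pos: [510.4, 124.2, 131.0]
orientation: [[-0.998, -0.062, 0.0], [-0.062, 0.998, 0.0], [-0.0, 0.0, -1.0]]
wrist_force: [0.4, 0.5, -2.0]
gripper_width: 25.8
time: 13.4
tool_pos: [509.6, 136.6, 130.9]
orientation: [[-0.998, -0.063, -0.0], [-0.063, 0.998, 0.0], [0.0, 0.0, -1.0]]
wrist_force: [-0.5, -0.6, -2.3]
gripper_width: 26.2
```

View pics/w6.png

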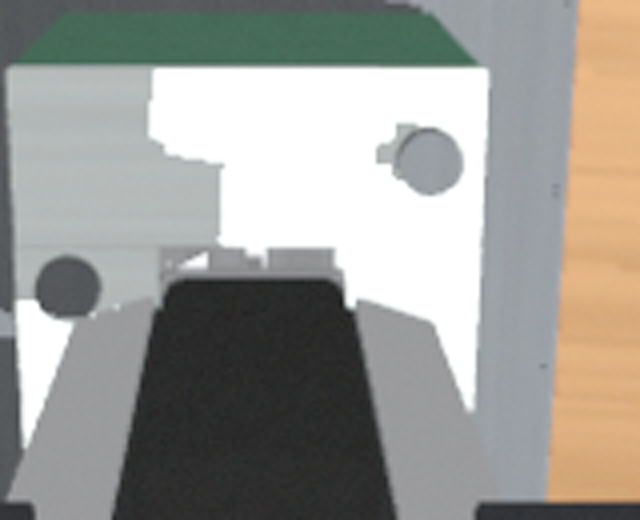

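View pics/s6.png

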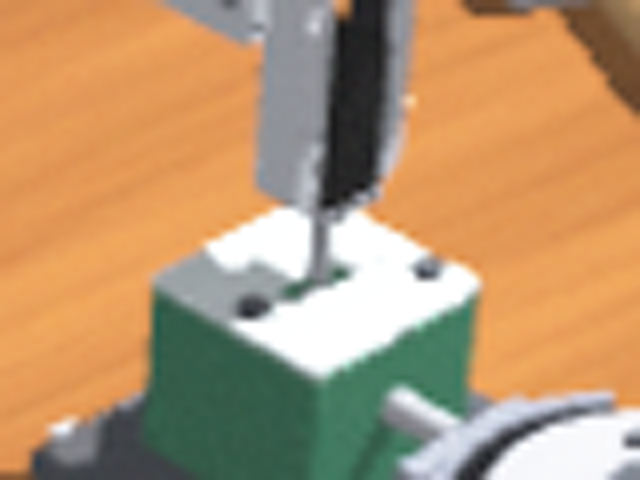

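```bash
python3 -c "
from h import *
s=arm.sense();f=arm.grab_frame('wrist');print(s['tool_pos'])
cv2.imwrite('pics/w7.png',cv2.resize(f[222:246,250:315,::-1],None,fx=12,fy=12,interpolation=0))
yy=np.array([-.061,.998,0])
for x in(260,265,270,275,280,285,290,295,300,305): print(x,[round(float((back('wrist',[(x,234)],z,s)[0]-[510.2,136.2,0])@yy),1) for z in (77,70)])
"
```

```text
[509.67 136.25 130.93]
260 [-15.0, -15.5]
265 [-11.6, -12.0]
270 [-8.3, -8.6]
275 [-5.0, -5.1]
280 [-1.6, -1.7]
285 [1.7, 1.8]
290 [5.1, 5.2]
295 [8.4, 8.7]
300 [11.8, 12.2]
305 [15.1, 15.6]
```

View pics/w7.png

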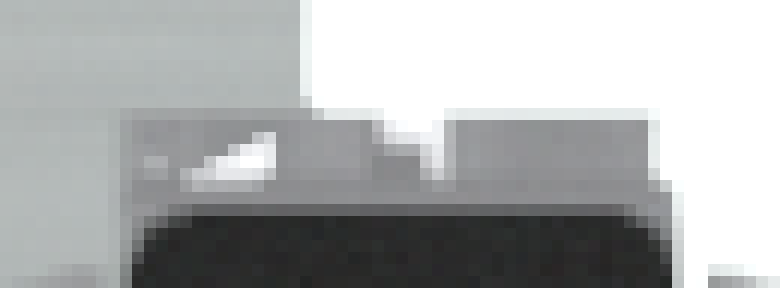

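The slot spans −15 to +15 as estimated. The teeth now read about −9 and +1, so my earlier press turned the wheel slightly back. The gap is about −3, so I'll shift −3 mm and feel down.

```bash
python3 -m handwheel '0 -0.15 0 0 0 0;0 -0.14 0 0 0 0;0 0 0 0 0 0' && python3 -m handwheel '0 0 0.1 0 0 0;0 0 0.1 0 0 0;0 0 0.1 0 0 0;0 0 0.1 0 0 0;0 0 0.1 0 0 0;0 0 0.05 0 0 0' && python3 -m handwheel '0 0 0.1 0 0 0;0 0 0 0 0 0'
```

```text
time: 13.85
tool_pos: [509.9, 132.9, 131.0]
orientation: [[-0.998, -0.062, 0.0], [-0.062, 0.998, -0.0], [-0.0, -0.0, -1.0]]
wrist_force: [-0.0, 0.5, -2.1]
gripper_width: 25.7
time: 14.45
tool_pos: [509.8, 133.2, 125.3]
orientation: [[-0.998, -0.062, -0.0], [-0.062, 0.998, -0.0], [0.0, -0.0, -1.0]]
wrist_force: [-0.4, -0.6, -1.3]
gripper_width: 25.8
time: 14.65
tool_pos: [509.9, 133.1, 124.3]
orientation: [[-0.998, -0.062, -0.0], [-0.062, 0.998, -0.0], [0.0, -0.0, -1.0]]
wrist_force: [-0.2, -0.3, -2.2]
gripper_width: 25.8
```

```bash
python3 -m handwheel '0 0 0.1 0 0 0;0 0 0.1 0 0 0;0 0 0 0 0 0' && python3 -m handwheel '0 0 0.1 0 0 0;0 0 0 0 0 0'
```

```text
time: 14.95
tool_pos: [509.9, 133.1, 122.4]
orientation: [[-0.998, -0.062, 0.0], [-0.062, 0.998, -0.0], [-0.0, -0.0, -1.0]]
wrist_force: [-0.3, -0.7, -1.6]
gripper_width: 25.7
time: 15.15
tool_pos: [510.0, 133.0, 121.4]
orientation: [[-0.998, -0.062, 0.0], [-0.062, 0.998, -0.0], [-0.0, -0.0, -1.0]]
wrist_force: [0.4, -1.3, -0.6]
gripper_width: 26.1
```

```bash
python3 -m handwheel '0 0.15 0 0 0 0;0 0.15 0 0 0 0;0 0.15 0 0 0 0;0 0.15 0 0 0 0' && python3 -m handwheel '0 0.15 0 0 0 0;0 0.15 0 0 0 0;0 0.15 0 0 0 0' && python3 -m handwheel '0 0.15 0 0 0 0;0 0.15 0 0 0 0'
```

```text
time: 15.55
tool_pos: [509.4, 139.0, 121.2]
orientation: [[-0.998, -0.062, -0.0], [-0.062, 0.998, -0.001], [0.0, -0.001, -1.0]]
wrist_force: [0.3, -3.9, -3.5]
gripper_width: 25.9
time: 15.85
tool_pos: [509.0, 143.8, 121.4]
orientation: [[-0.998, -0.062, -0.0], [-0.062, 0.998, -0.0], [0.0, -0.0, -1.0]]
wrist_force: [-0.7, -3.2, -1.4]
gripper_width: 25.6
time: 16.05
tool_pos: [509.0, 146.9, 121.5]
orientation: [[-0.998, -0.062, 0.0], [-0.062, 0.998, 0.0], [-0.0, 0.0, -1.0]]
wrist_force: [0.9, -2.1, -1.4]
gripper_width: 25.7
```

Pushed one tooth at about 3 N. Now lift, step back and take the next tooth.

```bash
python3 -m handwheel '0 -0.1 0 0 0 0;0 0 -0.3 0 0 0;0 0 -0.3 0 0 0;0 0 -0.35 0 0 0;0 -0.3 0 0 0 0;0 -0.3 0 0 0 0;0 -0.3 0 0 0 0;0 -0.4 0 0 0 0;0 0 0 0 0 0;0 0 0 0 0 0' && python3 -m handwheel '0 0 0.1 0 0 0;0 0 0.1 0 0 0;0 0 0.1 0 0 0;0 0 0.1 0 0 0;0 0 0.1 0 0 0;0 0 0 0 0 0' && python3 -m handwheel '0 0 0.1 0 0 0;0 0 0.1 0 0 0;0 0 0 0 0 0'
```

```text
time: 17.05
tool_pos: [509.9, 132.5, 130.9]
orientation: [[-0.998, -0.062, -0.0], [-0.062, 0.998, 0.0], [0.0, 0.0, -1.0]]
wrist_force: [0.1, 1.1, -1.5]
gripper_width: 25.6
time: 17.65
tool_pos: [509.8, 132.7, 125.7]
orientation: [[-0.998, -0.062, -0.0], [-0.062, 0.998, -0.0], [0.0, -0.0, -1.0]]
wrist_force: [1.0, 0.3, -1.1]
gripper_width: 25.6
time: 17.95
tool_pos: [509.8, 132.7, 123.8]
orientation: [[-0.998, -0.062, -0.0], [-0.062, 0.998, -0.0], [0.0, -0.0, -1.0]]
wrist_force: [0.4, 0.3, -2.7]
gripper_width: 26.1
```

```bash
python3 -m handwheel '0 0 0.1 0 0 0;0 0 0.1 0 0 0;0 0 0.03 0 0 0;0 0 0 0 0 0' && python3 -m handwheel '0 0.15 0 0 0 0;0 0.15 0 0 0 0;0 0.15 0 0 0 0;0 0.15 0 0 0 0' && python3 -m handwheel '0 0.15 0 0 0 0;0 0.15 0 0 0 0' && python3 -m handwheel '0 0.1 0 0 0 0;0 0.1 0 0 0 0' && python3 -m handwheel '0 0.1 0 0 0 0;0 0.1 0 0 0 0'&& python3 -m handwheel '0 0.1 0 0 0 0'
```

```text
time: 18.35
tool_pos: [509.8, 132.7, 121.5]
orientation: [[-0.998, -0.062, -0.0], [-0.062, 0.998, -0.0], [0.0, -0.0, -1.0]]
wrist_force: [0.0, -0.4, -1.4]
gripper_width: 25.9
time: 18.75
tool_pos: [509.5, 138.4, 121.5]
orientation: [[-0.998, -0.062, -0.0], [-0.062, 0.998, -0.001], [0.0, -0.001, -1.0]]
wrist_force: [-0.4, -2.9, -2.6]
gripper_width: 25.6
time: 18.95
tool_pos: [509.3, 141.7, 121.6]
orientation: [[-0.998, -0.062, -0.0], [-0.062, 0.998, -0.0], [0.0, -0.0, -1.0]]
wrist_force: [1.0, -3.4, -1.7]
gripper_width: 25.4
time: 19.15
tool_pos: [509.3, 143.9, 121.7]
orientation: [[-0.998, -0.062, 0.0], [-0.062, 0.998, 0.0], [-0.0, 0.0, -1.0]]
wrist_force: [0.4, -3.1, -1.7]
gripper_width: 25.7
time: 19.35
tool_pos: [509.2, 145.8, 121.8]
orientation: [[-0.998, -0.062, 0.0], [-0.062, 0.998, 0.0], [-0.0, 0.0, -1.0]]
wrist_force: [0.3, -2.5, -1.6]
gripper_width: 25.6
time: 19.45
tool_pos: [509.1, 146.9, 121.8]
orientation: [[-0.998, -0.062, 0.0], [-0.062, 0.998, 0.0], [-0.0, 0.0, -1.0]]
wrist_force: [-0.6, -2.5, -0.2]
gripper_width: 25.8
```

Second tooth done and still light. Third stroke, in finer steps.

```bash
python3 -m handwheel '0 -0.1 0 0 0 0;0 0 -0.3 0 0 0;0 0 -0.3 0 0 0;0 0 -0.35 0 0 0;0 -0.3 0 0 0 0;0 -0.3 0 0 0 0;0 -0.3 0 0 0 0;0 -0.4 0 0 0 0;0 0 0 0 0 0;0 0 0 0 0 0' && python3 -m handwheel '0 0 0.1 0 0 0;0 0 0.1 0 0 0;0 0 0.1 0 0 0;0 0 0.1 0 0 0;0 0 0.1 0 0 0;0 0 0 0 0 0' && python3 -m handwheel '0 0 0.1 0 0 0;0 0 0.1 0 0 0;0 0 0 0 0 0'&& python3 -m handwheel '0 0 0.1 0 0 0;0 0 0.1 0 0 0;0 0 0.05 0 0 0;0 0 0 0 0 0'
python3 - <<'E'
from h import *
f=arm.grab_frame('scene');cv2.imwrite('pics/s8.png',cv2.resize(f[170:270,290:410,::-1],None,fx=6,fy=6,interpolation=2))
E
```

```text
time: 20.45
tool_pos: [509.9, 132.5, 131.1]
orientation: [[-0.998, -0.062, -0.0], [-0.062, 0.998, 0.0], [0.0, 0.0, -1.0]]
wrist_force: [0.7, 0.5, -1.9]
gripper_width: 25.6
time: 21.05
tool_pos: [509.8, 132.7, 125.9]
orientation: [[-0.998, -0.062, -0.0], [-0.062, 0.998, -0.0], [0.0, -0.0, -1.0]]
wrist_force: [-0.2, -0.3, -2.0]
gripper_width: 25.8
time: 21.35
tool_pos: [509.8, 132.7, 124.0]
orientation: [[-0.998, -0.062, -0.0], [-0.062, 0.998, -0.0], [0.0, -0.0, -1.0]]
wrist_force: [-0.2, -0.2, -2.4]
gripper_width: 25.6
time: 21.75
tool_pos: [509.9, 132.6, 121.6]
orientation: [[-0.998, -0.062, -0.0], [-0.062, 0.998, -0.0], [0.0, -0.0, -1.0]]
wrist_force: [0.4, -0.6, -2.3]
gripper_width: 25.9
```

View pics/s8.png

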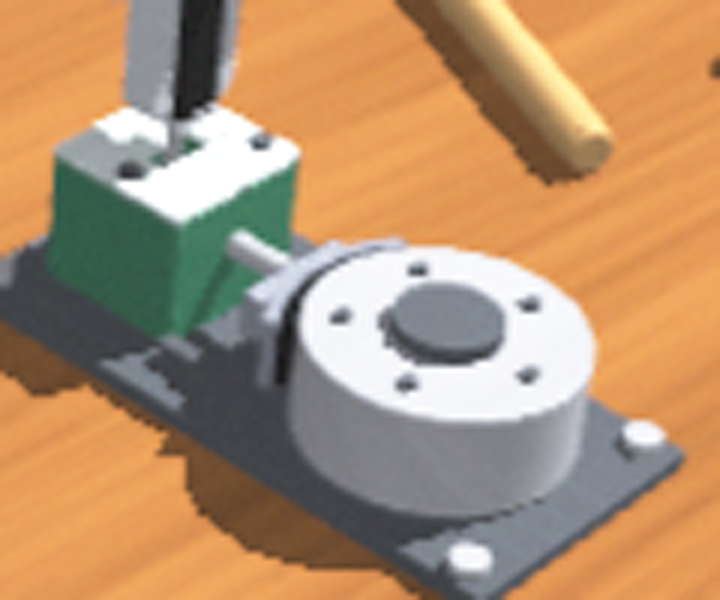

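```bash
cat > chk.py <<'E'
import sys
from workcell import arm
s=arm.sense();f=s['wrist_force'];print('chk',s['tool_pos'].round(1),f.round(1))
sys.exit(abs(f[1])>4.8)
E
h="python3 -m handwheel"; python3 -m handwheel '0 0.1 0 0 0 0;0 0.1 0 0 0 0' >/dev/null && python3 chk.py && python3 -m handwheel '0 0.1 0 0 0 0' >/dev/null && python3 chk.py && python3 -m handwheel '0 0.1 0 0 0 0' >/dev/null && python3 chk.py && python3 -m handwheel '0 0.1 0 0 0 0' >/dev/null && python3 chk.py && python3 -m handwheel '0 0.1 0 0 0 0' >/dev/null && python3 chk.py && python3 -m handwheel '0 0.1 0 0 0 0' >/dev/null && python3 chk.py && python3 -m handwheel '0 0.1 0 0 0 0' >/dev/null && python3 chk.py
```

```text
chk [509.8 134.1 121.6] [-0.3 -2.3 -1.1]False
```

```bash
sed -i 's/sys.exit(.*/sys.exit(int(abs(f[1])>4.8))/' chk.py
python3 -m handwheel '0 0.1 0 0 0 0' >/dev/null && python3 chk.py && python3 -m handwheel '0 0.1 0 0 0 0' >/dev/null && python3 chk.py && python3 -m handwheel '0 0.1 0 0 0 0' >/dev/null && python3 chk.py && python3 -m handwheel '0 0.1 0 0 0 0' >/dev/null && python3 chk.py && python3 -m handwheel '0 0.1 0 0 0 0' >/dev/null && python3 chk.py && python3 -m handwheel '0 0.1 0 0 0 0' >/dev/null && python3 chk.py
```

```text
chk [509.7 135.3 121.6] [ 0.5 -3.1 -2.1]
chk [509.6 136.5 121.6] [ 0.8 -3.4 -2.5]
chk [509.5 137.6 121.5] [ 0.8 -3.4 -2.9]
chk [509.4 138.7 121.5] [ 0.3 -2.6 -2.8]
chk [509.4 139.7 121.6] [-0.7 -2.9 -2.9]
chk [509.3 140.7 121.6] [ 0.6 -3.8 -2.3]
```

```bash

python3 -m handwheel '0 0.1 0 0 0 0' >/dev/null && python3 chk.py && python3 -m handwheel '0 0.1 0 0 0 0' >/dev/null && python3 chk.py && python3 -m handwheel '0 0.1 0 0 0 0' >/dev/null && python3 chk.py && python3 -m handwheel '0 0.1 0 0 0 0' >/dev/null && python3 chk.py && python3 -m handwheel '0 0.1 0 0 0 0' >/dev/null && python3 chk.py && python3 -m handwheel '0 0.1 0 0 0 0' >/dev/null && python3 chk.py
```

```text
chk [509.3 141.8 121.7] [ 0.1 -2.9 -2.5]
chk [509.2 142.8 121.7] [ 0.4 -3.8 -1.5]
chk [509.2 143.8 121.7] [-0.  -3.8 -1.9]
chk [509.2 144.8 121.7] [ 0.7 -3.1 -2. ]
chk [509.2 145.8 121.7] [ 0.3 -3.  -2.1]
chk [509.2 146.3 121.8] [ 0.7 -5.2 -1.1]
```

Force has risen to 5.2 N before the point where earlier strokes ran free (146.9). Adding small nudges.

```bash
python3 -m handwheel '0 0 0 0 0 0' >/dev/null; python3 chk.py;  python3 -m handwheel '0 0.03 0 0 0 0;0 0 0 0 0 0' >/dev/null; python3 chk.py
```

```text
chk [509.2 146.3 121.8] [ 0.4 -5.1 -0.2]
chk [509.2 146.3 121.8] [ 0.4 -5.4 -1.6]
```

```bash
python3 -m handwheel '0 0.05 0 0 0 0;0 0 0 0 0 0' >/dev/null; python3 chk.py;  python3 -m handwheel '0 0.05 0 0 0 0;0 0 0 0 0 0' >/dev/null; python3 chk.py
```

```text
chk [509.2 146.5 121.8] [ 0.  -6.2 -0.8]
chk [509.1 146.5 121.7] [ 0.5 -7.  -0.6]
```

7 N with no motion, so it is stiff. I'll lift out and verify on the next tooth in mid-slot, where the slot end can't be the cause.

```bash
python3 -m handwheel '0 -0.15 0 0 0 0;0 0 -0.3 0 0 0;0 0 -0.3 0 0 0;0 0 -0.35 0 0 0;0 -0.3 0 0 0 0;0 -0.3 0 0 0 0;0 -0.3 0 0 0 0;0 -0.35 0 0 0 0;0 0 0 0 0 0;0 0 0 0 0 0' && python3 -m handwheel '0 0 0.1 0 0 0;0 0 0.1 0 0 0;0 0 0.1 0 0 0;0 0 0.1 0 0 0;0 0 0.1 0 0 0;0 0 0 0 0 0' && python3 -m handwheel '0 0 0.1 0 0 0;0 0 0.1 0 0 0;0 0 0 0 0 0'
```

```text
time: 24.9
tool_pos: [509.7, 133.9, 131.0]
orientation: [[-0.998, -0.062, -0.0], [-0.062, 0.998, 0.0], [0.0, 0.0, -1.0]]
wrist_force: [-0.1, -0.5, -2.3]
gripper_width: 25.9
time: 25.5
tool_pos: [509.8, 134.1, 126.4]
orientation: [[-0.998, -0.062, -0.0], [-0.062, 0.998, -0.0], [0.0, 0.0, -1.0]]
wrist_force: [-1.7, 0.1, 0.2]
gripper_width: 25.4
time: 25.8
tool_pos: [510.1, 134.1, 126.0]
orientation: [[-0.998, -0.062, 0.0], [-0.062, 0.998, -0.0], [-0.0, -0.0, -1.0]]
wrist_force: [-3.9, 0.6, 10.1]
gripper_width: 26.0
```

On a tooth top (1.4 mm further +y than before). Lift, step −1.5 mm, retry.

```bash
python3 -m handwheel '0 0 -0.2 0 0 0;0 0 -0.3 0 0 0;0 -0.15 0 0 0 0;0 0 0 0 0 0;0 0 0.1 0 0 0;0 0 0.1 0 0 0;0 0 0.1 0 0 0;0 0 0.1 0 0 0;0 0 0 0 0 0' && python3 -m handwheel '0 0 0.1 0 0 0;0 0 0.1 0 0 0;0 0 0 0 0 0'
```

```text
time: 26.7
tool_pos: [510.4, 132.1, 125.1]
orientation: [[-0.998, -0.062, 0.001], [-0.062, 0.998, -0.001], [-0.001, -0.001, -1.0]]
wrist_force: [2.0, -1.0, -1.1]
gripper_width: 25.9
time: 27.0
tool_pos: [510.0, 132.1, 123.0]
orientation: [[-0.998, -0.062, 0.0], [-0.062, 0.998, -0.001], [-0.0, -0.001, -1.0]]
wrist_force: [0.1, -2.6, -1.7]
gripper_width: 26.2
```

```bash
python3 -m handwheel '0 0 0.1 0 0 0;0 0 0 0 0 0' >/dev/null; python3 chk.py; python3 -m handwheel '0 0.05 0 0 0 0;0 0 0 0 0 0' >/dev/null; python3 chk.py && python3 -m handwheel '0 0.05 0 0 0 0;0 0 0 0 0 0' >/dev/null && python3 chk.py && python3 -m handwheel '0 0.05 0 0 0 0;0 0 0 0 0 0' >/dev/null && python3 chk.py
```

```text
chk [510.  132.1 122.1] [ 0.2 -4.2 -0.6]
chk [510.  132.2 122.1] [ 0.5 -5.5 -0.7]
```

```bash
python3 -m handwheel '0 0.05 0 0 0 0;0 0 0 0 0 0' >/dev/null; python3 chk.py;  python3 -m handwheel '0 0.05 0 0 0 0;0 0 0 0 0 0' >/dev/null; python3 chk.py
```

```text
chk [510.  132.3 122.1] [ 0.4 -6.2 -0.8]
chk [510.  132.4 122.1] [ 0.6 -6.6  0.5]
```

```bash
python3 -m handwheel '0 0.05 0 0 0 0;0 0 0 0 0 0' >/dev/null; python3 chk.py; python3 - <<'E'
from h import *
f=arm.grab_frame('scene');cv2.imwrite('pics/s9.png',cv2.resize(f[170:270,290:410,::-1],None,fx=6,fy=6,interpolation=2))
for c in('scene','top'):
  if c=='top':arm.grab_frame(c)
  a=[arm.spot_point(n,c)[:1] for n in('drum_face','shoe_face')]
  print([x[0]['xyz'] if x else None for x in a])
E
```

```text
chk [510.  132.4 122.1] [ 0.8 -8.4  0.5]
[[596.9, 141.5, 44.1], [599.0, 142.1, 38.8]]
[[599.8, 142.5, 45.2], [599.4, 140.3, 41.8]]
```

View pics/s9.png

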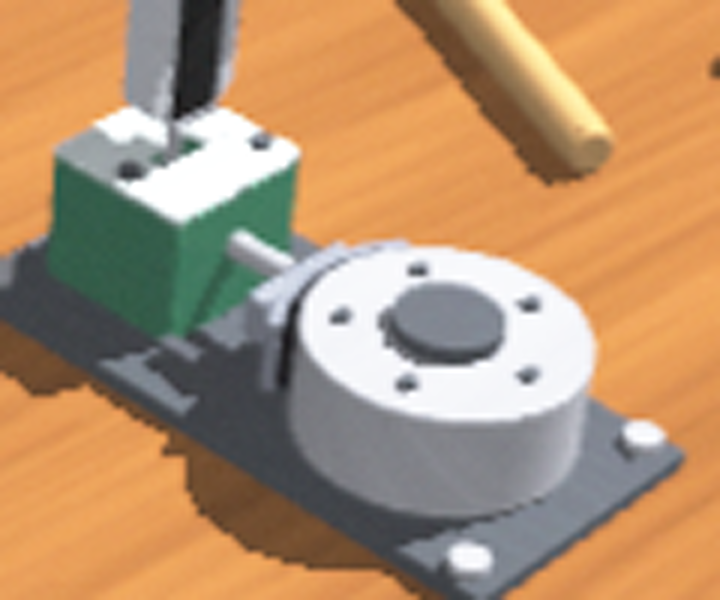

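Shoe bears on the drum (8 N, no motion; the picture shows the gap closed). Unload and lift out.

```bash
python3 -m handwheel '0 -0.1 0 0 0 0;0 -0.1 0 0 0 0;0 0 0 0 0 0' >/dev/null; python3 chk.py; python3 -m handwheel '0 0 -0.2 0 0 0;0 0 -0.2 0 0 0;0 0 -0.3 0 0 0;0 0 -0.4 0 0 0;0 0 0 0 0 0'; python3 -m handwheel '0 0 -1 0 0 0;0 0 -1.5 0 0 0;0 0 -1.5 0 0 0;0 0 -0.2 0 0 0;0 0 0 0 0 0;0 0 0 0 0 0'
```

```text
chk [510.  132.1 122.1] [-0.2 -4.6 -1. ]
time: 29.1
tool_pos: [510.6, 133.7, 134.3]
orientation: [[-0.998, -0.062, 0.002], [-0.062, 0.998, 0.002], [-0.002, 0.002, -1.0]]
wrist_force: [0.8, 0.5, -1.3]
gripper_width: 25.7
time: 29.7
tool_pos: [509.4, 132.6, 174.6]
orientation: [[-0.998, -0.062, -0.001], [-0.062, 0.998, 0.0], [0.001, 0.0, -1.0]]
wrist_force: [-0.6, -0.5, -1.9]
gripper_width: 26.1
```

```bash
python3 -m handwheel '0.86 -4.1 0 0 0 0;0.86 -4.1 0 0 0 0;0.86 -4.1 0 0 0 0;0.86 -4.1 0 0 0 0;0.86 -4.1 0 0 0 0;0.86 -4.1 0 0 0 0;0.86 -4.1 0 0 0 0;0.86 -4.1 0 0 0 0;0.86 -4.1 0 0 0 0;0.86 -4.1 0 0 0 0;0 0 0 0 0 0.111;0 0 0 0 0 0.111' && python3 -m handwheel '0 0 0 0 0 0;0 0 0 0 0 0;0 0 0 0 0 0'
python3 - <<'E'
from h import *
s=arm.sense();f=arm.grab_frame('wrist');cv2.imwrite('pics/w10.png',f[:,:,::-1])
f=arm.grab_frame('scene');cv2.imwrite('pics/s10.png',cv2.resize(f[180:300,90:230,::-1],None,fx=5,fy=5,interpolation=2))
ax=np.array([.987,-.159,0]);t=s['tool_pos']-[0,0,56.5];print(t)
print(((proj('scene',[t,t+[0,0,32]])-[90,180])*5).round(0).tolist())
E
```

```text
time: 30.9
tool_pos: [448.5, -283.1, 173.9]
orientation: [[-0.986, 0.167, -0.002], [0.167, 0.986, 0.002], [0.002, 0.001, -1.0]]
wrist_force: [0.0, 1.1, -2.2]
gripper_width: 25.9
time: 31.2
tool_pos: [449.5, -281.6, 174.7]
orientation: [[-0.988, 0.157, -0.001], [0.157, 0.988, 0.001], [0.001, 0.0, -1.0]]
wrist_force: [0.6, -0.2, -3.0]
gripper_width: 25.8
[ 449.46 -281.56  118.24]
[[367.0, 252.0], [359.0, 192.0]]
```

View pics/w10.png

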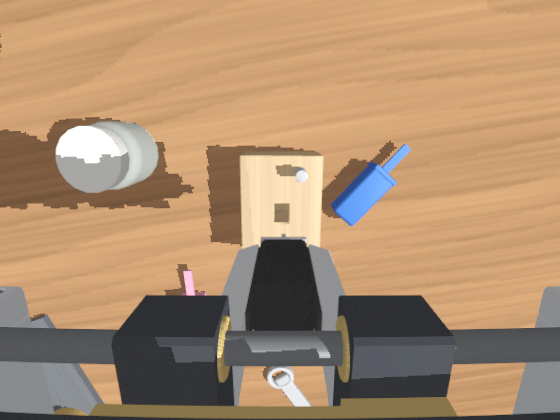

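View pics/s10.png

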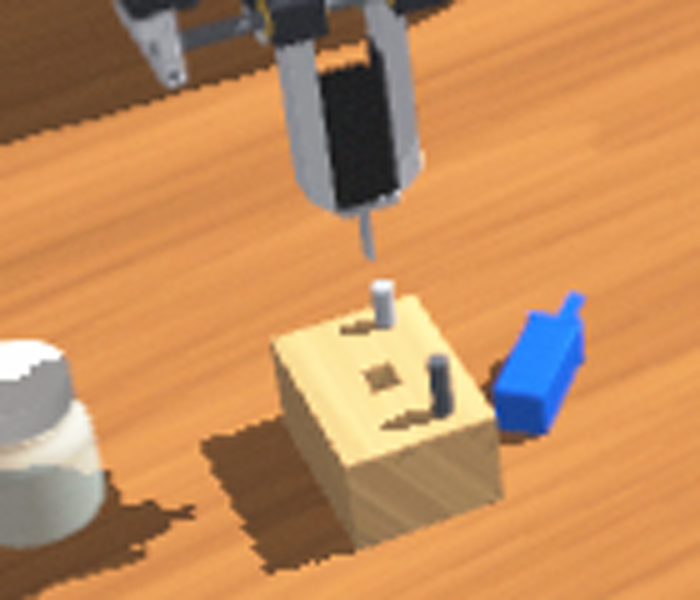

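Spoon upright, tip as projected (368,257 vs 367,252), and the hole lies below. Lowering it.

```bash
python3 -m handwheel '0 0 1.5 0 0 0;0 0 2 0 0 0;0 0 1.5 0 0 0;0 0 1 0 0 0;0 0 0 0 0 0;0 0 0 0 0 0' && python3 -m handwheel '0 0 0.2 0 0 0;0 0 0.2 0 0 0;0 0 0.2 0 0 0;0 0 0.2 0 0 0;0 0 0.2 0 0 0'  && python3 chk.py && python3 -m handwheel '0 0 0.3 0 0 0;0 0 0.3 0 0 0;0 0 0.3 0 0 0;0 0 0.3 0 0 0;0 0 0.3 0 0 0;0 0 0.3 0 0 0;0 0 0.2 0 0 0;0 0 0.2 0 0 0;0 0 0.2 0 0 0;0 0 0.2 0 0 0;0 0 0 0 0 0'
```

```text
time: 31.9
tool_pos: [449.9, -282.1, 115.5]
orientation: [[-0.987, 0.159, 0.0], [0.159, 0.987, -0.0], [-0.0, -0.0, -1.0]]
wrist_force: [-0.1, -0.3, -1.7]
gripper_width: 25.7
time: 32.4
tool_pos: [449.6, -282.0, 105.0]
orientation: [[-0.987, 0.159, 0.0], [0.159, 0.987, -0.0], [-0.0, -0.0, -1.0]]
wrist_force: [-0.2, 0.3, -1.6]
gripper_width: 25.6
chk [ 449.6 -282.   105. ] [-0.2  0.3 -1.6]
time: 33.5
tool_pos: [449.4, -281.9, 78.8]
orientation: [[-0.987, 0.159, -0.0], [0.159, 0.987, 0.0], [0.001, 0.0, -1.0]]
wrist_force: [-0.2, 0.3, -0.9]
gripper_width: 26.2
```

Tip is in the hole with no side force. Down the last ~4 mm until the handle rests on the rack.

```bash
python3 -m handwheel '0 0 0.1 0 0 0;0 0 0.1 0 0 0;0 0 0.1 0 0 0;0 0 0 0 0 0' && python3 -m handwheel '0 0 0.05 0 0 0;0 0 0.05 0 0 0;0 0 0 0 0 0'
```

```text
time: 33.9
tool_pos: [449.5, -282.0, 76.0]
orientation: [[-0.987, 0.159, -0.0], [0.159, 0.987, 0.0], [0.0, 0.0, -1.0]]
wrist_force: [0.8, 0.3, -2.4]
gripper_width: 25.7
time: 34.2
tool_pos: [449.5, -282.0, 75.1]
orientation: [[-0.987, 0.159, -0.0], [0.159, 0.987, 0.0], [0.0, 0.0, -1.0]]
wrist_force: [-0.1, 0.5, -2.1]
gripper_width: 25.6
```

```bash
python3 -m handwheel '0 0 0.05 0 0 0;0 0 0 0 0 0' && python3 -m handwheel '0 0 0.05 0 0 0;0 0 0 0 0 0'
```

```text
time: 34.4
tool_pos: [449.5, -282.0, 74.6]
orientation: [[-0.987, 0.159, -0.0], [0.159, 0.987, 0.0], [0.0, 0.0, -1.0]]
wrist_force: [-0.1, -1.0, -1.6]
gripper_width: 26.1
time: 34.6
tool_pos: [449.6, -282.1, 74.5]
orientation: [[-0.987, 0.159, -0.0], [0.159, 0.987, -0.0], [0.0, -0.0, -1.0]]
wrist_force: [-0.4, 0.5, 1.7]
gripper_width: 25.9
```

Resting (force rose from −1.6 to +1.7 N). Opening.

```bash
python3 -m handwheel '0 0 0 0 0 0;0 0 0 0 0 0;0 0 0 0 0 0;0 0 0 0 0 0;0 0 0 0 0 0;0 0 0 0 0 0;0 0 0 0 0 0;0 0 0 0 0 0;0 0 0 0 0 0;0 0 0 0 0 0' -1 && python3 -m handwheel '0 0 -0.5 0 0 0;0 0 -1 0 0 0;0 0 -2 0 0 0;0 0 -3 0 0 0;0 0 -3 0 0 0;0 0 -2.5 0 0 0;0 0 0 0 0 0;0 0 0 0 0 0'
python3 - <<'E'
from h import *
f=arm.grab_frame('wrist');cv2.imwrite('pics/w11.png',f[:,:,::-1])
f=arm.grab_frame('scene');cv2.imwrite('pics/s11.png',f[:,:,::-1])
f=arm.grab_frame('top');cv2.imwrite('pics/t11.png',f[:,:,::-1])
E
```

```text
time: 35.6
tool_pos: [449.6, -282.0, 74.1]
orientation: [[-0.987, 0.159, -0.0], [0.159, 0.987, -0.0], [0.0, -0.0, -1.0]]
wrist_force: [0.7, -0.4, -0.1]
gripper_width: 93.9
time: 36.4
tool_pos: [449.8, -282.3, 195.0]
orientation: [[-0.987, 0.159, 0.001], [0.159, 0.987, -0.001], [-0.002, -0.001, -1.0]]
wrist_force: [0.2, 0.3, -1.0]
gripper_width: 94.0
```

View pics/w11.png

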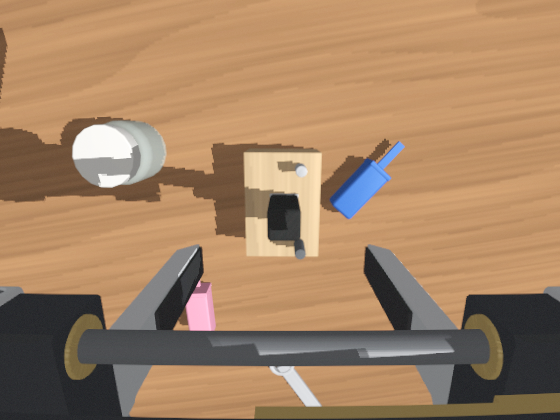

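View pics/s11.png

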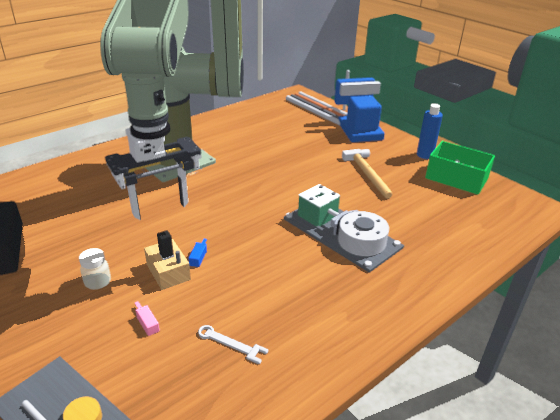

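View pics/t11.png

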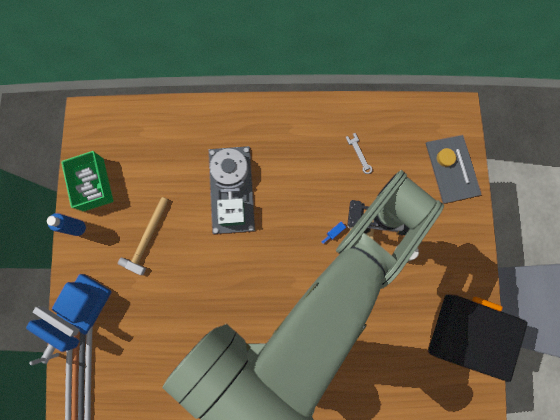

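The spoon stands upright in the rack (wrist (284,217), scene (166,243)) and the gripper is clear and open. Hammer, wrench, jar and brake are unmoved. Handing in.

```bash
python3 -c "
from workcell import arm
print(arm.hand_in())"
```

```text
the job is handed in; nothing more can be done
None
```

The brake is adjusted: the shoe bears on the drum, the wheel is stiff, and the spoon is back upright in its rack hole. I handed the job in at about 36.5 s.

**What I did:** I took the black spoon from the rack, felt its blade into the slot and pushed the star wheel from the single-screw end towards the pair. That took three strokes of about one tooth each, at roughly 3 N.

**Checks that passed:**
- **Stiffness:** At the end of the third stroke the force rose to 7 N without the wheel moving. On the next tooth, in mid-slot, it went stiff straight away, at 6.6 N and then 8.4 N. The last reading is slightly above the 6–8 N aim and well under 25 N.
- **Gap:** The picture showed the gap closed. The networks put shoe_face within about 2 mm of drum_face along x, which is inside their error.
- **Bench:** The last pictures show the spoon standing in its hole, the gripper clear, and the hammer, wrench, jar and brake where they were.

**Things that went wrong or disagreed:**
- **First insertion:** The blade landed on a tooth with about 16 N and appears to have turned the wheel back a few mm before the real strokes. A later insertion also touched a tooth top, at about 11 N. I backed off both times.
- **Blue and pink look-alikes:** They stood upright in the first pictures and were lying on the bench by 3.8 s. The gripper had been nowhere near them, and I left them alone.

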